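# Check a screw cap on the torque tester and sort it

## Robot

A 6-joint arm with a two-finger parallel gripper is mounted at the origin on the work surface. World frame = base frame: x ahead of the robot, y to its left, z up, the work surface at z = 0. Lengths are in m, angles in rad, forces in N, time in s.
With the tool pointing down it reaches from about 0.425 to 0.95 m from the base axis. Payload 3.5 kg.
Tool frame: the origin (TCP) lies midway between the tips of the shut fingers; the grasp point (between the pads) lies 19 mm behind it; z points along the fingers, y is the line along which they close (so a half turn about z gives the same grasp; the last joint's range is limited). The gripper opens to 85 mm and grips with 20 to 120 N. Pads are 22 mm wide; open, the fingers measure 114 mm over their backs; the gripper's body (76 mm by 85 mm) begins 54 mm behind the grasp point. The pads swing forward as they close: fully open they stand 13 mm farther back than shut.
Start: joints at [1.116, 0.286, 1.577, -0, 1.279, -0.15], TCP at [0.203, 0.644, 0.231] pointing down, gripper open.
Joint ranges: [-2.77, 2.77], [-0.9, 2.22], [0.21, 2.48], [-1.53, 4.67], [0.24, 2.81], [-2.84, 2.84]. Speed limits (rad/s): [2.79, 2.79, 3.14, 3.14, 3.14, 3.14].

## Interface

Orientations are given as a unit quaternion [x, y, z, w].
In Python, from plant import get_state, read_camera, ctrl gives the robot as it stands.
- The arm moves only by the shell command python3 -m crank 'ROWS' [FORCE]. ROWS is JSON, a list of rows, each a list of 3 entries, a list of its own where there are three numbers: the shift along the tool's x, y, z in mm, then the turn about the tool's z in degrees, then the closure in counts, from 0 (fully open) to 255 (shut). In form: [[[tx, ty, tz], yaw, claw], ...]. A call has 1 to 10 rows; each row is the pose to reach, as a shift and turn from the pose commanded when the call began, along the tool's axes at that moment; what a row does not reach only later rows make up. A row lasts 1/10 s, in which the tool goes at most 50 mm and 8.59 degrees, less where a joint would pass 70% of its speed; a pose out of reach is approached as far as the arm can. A call with a gripper value outside its range is refused whole. The fingers move at their own pace and stop on an object; FORCE is the grip in N (left out, the last holds). Time passes only in rows, so rows that repeat a pose let the fingers close. It gives the time, the measured TCP pose, the force, the opening and the grip force at its end, in the units of the state.
- get_state(): the state, without advancing time (a new reading comes with each control period).
- read_camera(name): name is "scene" or "top" or "wrist"; returns a dict with "frame" (400x640x3 uint8, blue, green, red), "range_z" (400x640 float32, m along the optical axis (not along the pixel's ray), 0 where there is no reading), "vfov" (degrees; the focal length in pixels is half the picture's height over the tangent of half this angle, whatever the lens; pixels are square), "cx", "cy" (the principal point, pixels), "origin" and "orientation" of the camera in the world. Camera axes: x right, y down, z forward; pixel columns grow to the right and rows downward; lengths in m; the calibration is good to about 2 mm. The wrist camera is an equidistant fisheye: a pixel r from the principal point sees the ray r / f radians off the axis. A picture is of the moment at which its call begins.
- ctrl.sign_off(): hands the job in; it is judged then, once.
The state is a dict: "time": time; "qpos": joint angles; "dq": joint speeds; "joint_efforts": joint torques, N m; "eef_pos": TCP position; "tcp_rot": TCP orientation; "contact_force": force on the tool from outside, world axes, zero at the start; "wrist_torque": the same for the moment, N m; "opening": opening from 0.0 (shut) to 1.0 (fully open); "finger_force": force on a finger pad.
Only numpy, scipy, OpenCV 4.12 (cv2) and the standard library are available. Lean on these libraries where they do the work, as an engineer would, in place of code of your own. Each camera call takes 0.05 s, during which the arm holds its last target. There are 200 camera calls.

## Task

Take the blue screw cap from the yellow mat, screw it clockwise onto the threaded gauge of the torque tester until it will turn no further and the tester's pointer is in the green band, never letting the pointer reach the red mark and never forcing the cap. If it turned fully home, rim down on the gauge's shoulder, unscrew it and stand it upright in the green tray; if it stopped short, unscrew it and stand it upright in the red tray. Leave the other cap on the grey mat, and everything else, where it is.

Things in the scene. Friction and masses are not known exactly. Their poses are not given: they have to be found in the camera images.
- cap_a: blue ribbed screw cap for a glassware port, closed top, open below, 50 mm across, 33 mm tall, some 45 g, open side down. Origin: centre of its lower rim; z up. Three thread lugs inside the 42 mm bore, at 0, 120 and 240 degrees from its x axis, 6 mm above the rim (lug centres), tips 16 mm from the axis. A white dot on top, 19 mm off centre, marks the x axis.
- cap_b: looks just like cap_a, with the same size, origin, axes, dot and lugs. One of the two caps is sound and turns down until its rim meets the gauge's shoulder; the other is too shallow inside and stops with its rim about 5 mm above the shoulder. Nothing outside shows which; either can be the one on the yellow mat.
- check_mat: round yellow mat, 90 mm across, 4 mm thick, fixed; origin under its centre. The cap standing on it is the one to be checked.
- wait_mat: round grey mat, 90 mm across, 4 mm thick, fixed; origin under its centre. The cap standing on it is to be left there.
- tester: cap torque tester, fixed: white box 130 x 130 mm, 60 mm tall, carrying at its centre the upright threaded gauge, whose shoulder is 90 mm above the table. Origin: under its centre, on the table; z up. On its top, around the gauge, is a dial: black zero mark on the +x side, then clockwise a green band and a red mark.
- shoulder (a point): centre of the gauge's shoulder, on the gauge axis, z up; turns with the gauge. The shoulder is a flat steel face 46 mm across, on which the rim of a sound cap comes to rest; the steel is 46 mm across for 22 mm below it. Above it rises a core 29.6 mm across up to 20 mm, tapering to 20 mm across at its top, 26 mm above the shoulder.
- thread_start (a point): start (upper end, centre) of one of three brass thread ribs round the gauge: 17.5 mm along the shoulder point's x axis and 17.7 mm above it; same axes; the others start 120 and 240 degrees round. Ribs 4 mm thick, out to 19.5 mm from the axis, running down clockwise seen from above, 33 mm per turn, about 2 mm axial play.
- gauge_top (a point): centre of the gauge's top, 26 mm above the shoulder. Turned so that its lugs are 20 to 45 degrees anticlockwise (from above) of the rib starts, a cap goes straight down until its rim is about 7 to 10 mm above the shoulder; from 30 degrees a sound cap turns about 110 degrees clockwise until tight, a faulty one about 55. Set down at other angles it rides down the ribs as it is turned.
- gauge (a joint): turn of the gauge against the tester's spring, rad, shown by the red pointer: 0 at rest, positive when twisted clockwise seen from above; 0.6 N m per rad, so it grows with the tightening torque. Green band 0.25 to 0.5 rad (0.15 to 0.30 N m), red mark at 0.65 rad (0.39 N m). It springs back when let go.
- green_tray_in (a point): centre of the inner floor of the green tray (for caps that turn fully home): fixed, square, 146 mm outside, 140 mm inside, walls 16 mm tall, floor 3 mm thick; x and y along the sides, z up.
- red_tray_in (a point): centre of the inner floor of the red tray (for caps that stop short): the same size as the green one.
- beaker: glass beaker, 60 mm across, 80 mm tall; loose, to be left alone. Origin: centre of its underside.
- amber_bottle: amber bottle, 60 mm across, 130 mm tall; loose, to be left alone. Origin: centre of its underside.
- cork_ring: flat cork ring, 90 mm across, 25 mm tall; loose, to be left alone. Origin: centre of its underside.
- spanner: small steel spanner, 160 mm long, lying flat; loose, to be left alone. Origin: centre of its underside.
- sample_jar: small glass jar, 52 mm across, 60 mm tall; loose, to be left alone. Origin: centre of its underside.
- glass_stopper: green glass stopper, 28 mm across, 35 mm tall; loose, to be left alone. Origin: centre of its underside.
Things that resemble listed ones, but are neither listed nor needed, are in the scene too. Of the things that look like the part that bears red_tray_in, the largest one is meant.

How it is judged:
On the way:
1. the cap from the yellow mat is screwed to its stop on the gauge (a sound cap with its rim on the shoulder) with the pointer in the green band ((((horizontal distance between cap_a and shoulder below 0.004 m and z of cap_a in the frame of shoulder below 0.0065 m and angle between cap_a's own z axis and vertical below 0.08 rad and value of joint gauge above 0.25 rad) and (horizontal distance between cap_b and wait_mat below 0.035 m and height (world z) of cap_b below 0.01 m and angle between cap_b's own z axis and vertical below 0.1 rad)) or ((horizontal distance between cap_b and shoulder below 0.004 m and z of cap_b in the frame of shoulder below 0.0015 m and angle between cap_b's own z axis and vertical below 0.08 rad and value of joint gauge above 0.25 rad) and (horizontal distance between cap_a and wait_mat below 0.035 m and height (world z) of cap_a below 0.01 m and angle between cap_a's own z axis and vertical below 0.1 rad)))), for 0.1 s.
At the end, for the whole second after the job is handed in: The checked cap stands upright (within 6 degrees), at rest and inside the walls, on the floor of the green tray if it turned fully home on the gauge, of the red tray if it stopped short; the other cap still stands upright on the grey mat, its centre within 35 mm of the mat's centre ((((x of cap_a in the frame of red_tray_in between -0.047 and 0.047 m and y of cap_a in the frame of red_tray_in between -0.047 and 0.047 m and z of cap_a in the frame of red_tray_in below 0.003 m and angle between cap_a's own z axis and vertical below 0.1 rad and linear speed of cap_a below 0.02 m/s) and (horizontal distance between cap_b and wait_mat below 0.035 m and height (world z) of cap_b below 0.01 m and angle between cap_b's own z axis and vertical below 0.1 rad)) or ((x of cap_b in the frame of green_tray_in between -0.047 and 0.047 m and y of cap_b in the frame of green_tray_in between -0.047 and 0.047 m and z of cap_b in the frame of green_tray_in below 0.003 m and angle between cap_b's own z axis and vertical below 0.1 rad and linear speed of cap_b below 0.02 m/s) and (horizontal distance between cap_a and wait_mat below 0.035 m and height (world z) of cap_a below 0.01 m and angle between cap_a's own z axis and vertical below 0.1 rad)))); the robot touches nothing.
It fails at once if the pointer passes the red mark (0.65 rad) (value of joint gauge above 0.65 rad).
It fails at once if a cap is forced against the tester (contact force above 75 N) (contact force between any of cap_a, cap_b and tester above 75 N).
It fails at once if both caps are moved (the one on the grey mat is to be left) (distance of each of cap_a, cap_b from where it was at the start of the episode above 0.02 m).
It fails at once if a bystander is moved by more than 30 mm (distance of any of beaker, amber_bottle, cork_ring, spanner, sample_jar, glass_stopper from where it was at the start of the episode above 0.03 m).
It also fails if it takes over 64 s, if anything falls off the work surface, if the arm or the gripper's body presses on something with over 40 N, if the wrist force passes 120 N, or if a joint passes its speed limit or range.

## Working session

There is one attempt and no reset: what is moved stays moved. The work goes in short steps, Python scripts to look and compute and a shell command to move; the robot and the scene stay as the last step left them, time stands still between calls to the robot, and variables do not carry over. Pictures are saved under pics/ and viewed, at most 10 in all, crops included, and the job is handed in when it is done.

```bash
mkdir -p pics; ls
cat > h.py <<'E'
import numpy as np,cv2
from scipy.spatial.transform import Rotation as R
from plant import get_state, read_camera, ctrl
def cam(n):
    c=read_camera(n); np.savez('/tmp/%s.npz'%n,**c); return c
def load(n): 
    return {k:(v if v.ndim else v.item()) for k,v in np.load('/tmp/%s.npz'%n).items()}
def rays(c,uv):
    uv=np.atleast_2d(uv).astype(float); f=200/np.tan(np.radians(c['vfov'])/2)
    d=(uv-[c['cx'],c['cy']])/f
    if c.get('fish'):
        r=np.linalg.norm(d,axis=1)+1e-12
        d3=np.c_[d*(np.sin(r)/r)[:,None],np.cos(r)]
    else: d3=np.c_[d,np.ones(len(d))]
    return R.from_quat(c['orientation']).apply(d3)
def onplane(c,uv,z):
    d=rays(c,uv); o=np.array(c['origin']); return o+d*((z-o[2])/d[:,2])[:,None]
def proj(c,p):
    f=200/np.tan(np.radians(c['vfov'])/2)
    q=R.from_quat(c['orientation']).inv().apply(np.atleast_2d(p)-c['origin'])
    if c.get('fish'):
        r=np.hypot(q[:,0],q[:,1]);t=np.arctan2(r,q[:,2]);d=q[:,:2]*(t/(r+1e-12))[:,None]
    else: d=q[:,:2]/q[:,2:]
    return d*f+[c['cx'],c['cy']]
E
python3 - <<'E'
from h import *
for n in('top','scene'):
    c=cam(n); cv2.imwrite(f'pics/{n}0.png',c['frame']); print(n,c['origin'],c['orientation'],c['vfov'],c['cx'],c['cy'])
print(get_state())
E
```

```text
pics
top [ 0.27532797 -0.00925896  1.29637231] [-0.68423669  0.72140423 -0.07535294  0.07561759] 51.27299463377663 310.69065377045814 195.85334043596635
scene [ 1.32810263 -0.49850596  1.04676729] [ 0.80564477  0.44937159 -0.1949665  -0.33315123] 43.41327040976175 320.1110473142058 201.6287303358967
{'time': 0.1, 'qpos': array([ 1.11600209e+00,  2.87130928e-01,  1.57808120e+00,  4.93381410e-06,
        1.27859735e+00, -1.49987471e-01]), 'dq': array([ 9.61783352e-04, -2.60916499e-03, -3.38143741e-03, -2.45022859e-05,
       -8.24350918e-04,  3.60760426e-04]), 'joint_efforts': array([ 1.08954046e-03, -4.07295263e+01, -2.93699098e+01, -1.18130688e-04,
        3.40191153e-03,  5.65725685e-06]), 'eef_pos': array([0.20226303, 0.64333931, 0.2300222 ]), 'tcp_rot': array([ 1.51814704e-01,  9.88408350e-01, -1.05741471e-03, -3.32342587e-04]), 'contact_force': array([ 0.36662224, -0.23826283, -0.05969566]), 'wrist_torque': array([ 0.01004188, -0.00915169, -0.02631042]), 'finger_force': 0.0, 'opening': 1.0018400381493409}
```

View pics/top0.png

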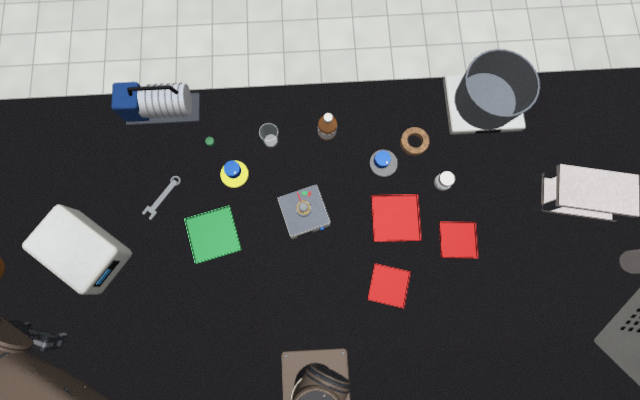

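View pics/scene0.png

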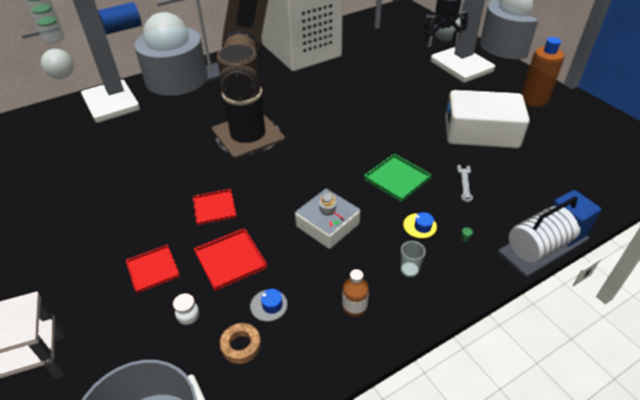

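The top view shows the yellow mat with its cap at about (233,170), the grey mat and cap at (383,160), the tester at (303,210) and the green tray at (213,235). There are three red trays, at (396,218), (458,240) and (389,286). The one at (396,218) looks largest, so I'll measure all three.

```bash
cat > m.py <<'E'
from h import *
c=load('top'); hsv=cv2.cvtColor(c['frame'],cv2.COLOR_BGR2HSV)
def blobs(name,lo,hi,z,amin=60):
    m=cv2.inRange(hsv,lo,hi); cs,_=cv2.findContours(m,cv2.RETR_EXTERNAL,cv2.CHAIN_APPROX_NONE)
    for k in cs:
        if cv2.contourArea(k)<amin: continue
        (u,v),_,_=cv2.minAreaRect(k)
        w=onplane(c,k.reshape(-1,2),z)[:,:2]*1000
        r=cv2.minAreaRect(w.astype(np.float32)); print(name,(int(u),int(v)),np.round(r[0]),np.round(r[1]),round(r[2]))
blobs('red',(0,150,80),(8,255,255),.016); blobs('green',(50,120,60),(80,255,255),.016,20)
blobs('yellow',(22,120,100),(38,255,255),.004); blobs('blue',(100,150,60),(125,255,255),.037,30)
blobs('tester',(100,15,70),(130,110,200),.06,1000)
x,y=272,178
big=cv2.resize(c['frame'][120:260,180:440],None,fx=3,fy=3,interpolation=cv2.INTER_CUBIC); cv2.imwrite('pics/crop1.png',big)
E
python3 m.py
```

```text
red (388, 285) [ 267. -236.] [113. 113.] 74
red (458, 239) [ 394. -461.] [115. 113.] 86
red (395, 217) [ 472. -276.] [149. 149.] 88
green (191, 231) [458. 357.] [ 75. 156.] 71
blue (103, 276) [336. 614.] [11. 57.] 52
blue (231, 168) [651. 227.] [57. 43.] 25
blue (127, 101) [893. 569.] [146.  93.] 10
tester (303, 209) [503.   8.] [126. 127.] 16
tester (502, 83) [ 884. -650.] [236. 237.] 32
```

View pics/crop1.png

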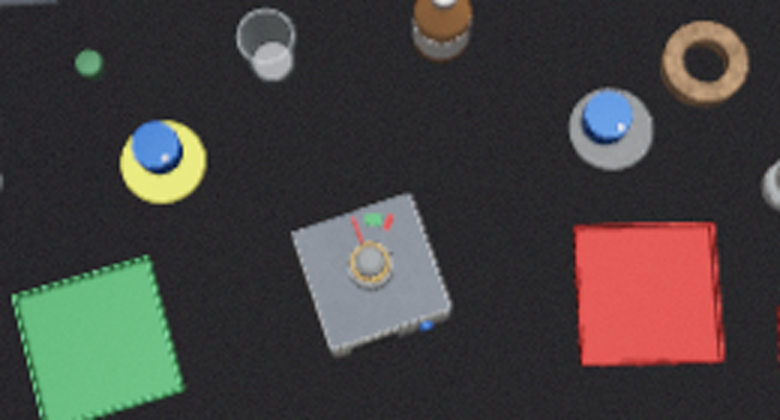

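The crop confirms the target: red tray (395,217) measures 149 mm outside against 113 mm for the other two, so it is the one meant. The pointer rests on the tester's far (+x) side, and both caps show their dots. Next I'll measure the mats, the green tray and the heights along the route.

```bash
cat > m2.py <<'E'
from h import *
c=load('top'); rz=c['range_z']; vv,uu=np.mgrid[0:400,0:640]
f=200/np.tan(np.radians(c['vfov'])/2)
d=np.stack([(uu-c['cx'])/f,(vv-c['cy'])/f,np.ones_like(uu)],-1)*rz[...,None]
P=(R.from_quat(c['orientation']).apply(d.reshape(-1,3))+c['origin']).reshape(400,640,3); P[rz==0]=np.nan
hsv=cv2.cvtColor(c['frame'],cv2.COLOR_BGR2HSV)
print('arm px',proj(c,get_state()['eef_pos']))
def rep(n,m,zlo,zhi):
    q=P[m&(P[...,2]>zlo)&(P[...,2]<zhi)]
    print(n,len(q),'mean',np.round(q.mean(0)*1000),'mid',np.round((q.min(0)+q.max(0))*500),'ext',np.round(np.ptp(q,0)*1000)); return q
rng=lambda lo,hi:cv2.inRange(hsv,lo,hi)>0
box=(uu>20)&(uu<135)&(vv>200)&(vv<300); rep('whitebox',box,.03,.5)
near=lambda x,y,r:(np.hypot(P[...,0]-x,P[...,1]-y)<r)
rep('cap',near(.65,.227,.04),.03,.045)
rep('tester top',near(.50,.008,.11),.05,.07); rep('gauge top',near(.50,.008,.03),.108,.13)
g=(uu>180)&(uu<245)&(vv>200)&(vv<268)&rng((45,100,40),(85,255,255)); q=rep('green',g,-.01,.03)
print(cv2.minAreaRect((q[:,:2]*1000).astype(np.float32)))
y=rng((20,100,80),(40,255,255))&(uu<260); rep('yellow',y,-.01,.03)
for x,yy,n in((.65,-.25,'greycap'),):
    gm=(uu>365)&(uu<400)&(vv>145)&(vv<178); rep(n,gm,.03,.05)
E
python3 m2.py
```

```text
arm px [[ 49.38570419 330.96537996]]
whitebox 5603 mean [414. 660. 110.] mid [420. 676.  79.] ext [260. 271.  97.]
cap 199 mean [653. 229.  36.] mid [654. 229.  36.] ext [51. 47. 13.]
tester top 1585 mean [501.   9.  59.] mid [504.  10.  60.] ext [156. 155.  19.]
gauge top 61 mean [503.   9. 111.] mid [506.   9. 113.] ext [33. 29.  9.]
green 2317 mean [451. 297.   3.] mid [453. 296.   6.] ext [178. 177.  30.]
((452.89129638671875, 298.760986328125), (152.78594970703125, 152.49847412109375), 14.10374641418457)
yellow 396 mean [632. 223.   2.] mid [644. 227.   2.] ext [91. 91. 17.]
greycap 190 mean [ 660. -248.   36.] mid [ 662. -249.   37.] ext [50. 49. 13.]
```

The heights agree with the description: cap top 36, tester top 59 and gauge top about 113 mm. The white box tops out at about 128 mm, below the path. I'll go above the cap.

```bash
cat > go.py <<'E'
# usage: go.py x y z (world mm) [tool-x angle deg] -> tool-axis shift in mm, yaw in deg
import sys; from h import *
s=get_state(); r=R.from_quat(s['tcp_rot']); t=np.array([float(a) for a in sys.argv[1:4]])/1000
X=r.as_matrix()[:,0]; A=np.degrees(np.arctan2(X[1],X[0]))
print('shift',np.round(r.inv().apply(t-s['eef_pos'])*1000,1),'toolx ang',round(A,2),'q6',round(np.degrees(s['qpos'][5]),1),'t',round(s['time'],2))
if len(sys.argv)>4: print('yaw',round((A-float(sys.argv[4])+180)%360-180,2))
E
python3 go.py 653 229 150
```

```text
shift [-554.3 -259.8   80.4] toolx ang 162.54 q6 -8.6 t 0.1
```

```bash
python3 -m crank '[[[-554,-260,0],0,0],[[-554,-260,0],0,0],[[-554,-260,0],0,0],[[-554,-260,0],0,0],[[-554,-260,0],0,0],[[-554,-260,0],0,0],[[-554,-260,0],0,0],[[-554,-260,0],0,0],[[-554,-260,0],0,0],[[-554,-260,0],0,0]]' 60; python3 go.py 653 229 150
```

```text
time: 1.1
eef_pos: [0.5715, 0.3037, 0.2308]
tcp_rot: [0.152, 0.988, -0.0, -0.0]
contact_force: [-0.6, 0.7, -0.4]
opening: 1.002
finger_force: 0.0
shift [-100.3  -46.8   80.7] toolx ang 162.53 q6 -53.5 t 1.1
```

```bash
python3 -m crank '[[[-50,-24,35],0,0],[[-101,-47,70],0,0],[[-101,-47,70],0,0],[[-101,-47,70],0,0]]'
python3 - <<'E'
from h import *
c=cam('wrist'); print(c['origin'],c['orientation'],c['vfov'],c['cx'],c['cy'])
s=get_state(); c['fish']=1; print(s['eef_pos'],proj(c,[.653,.229,.037]))
cv2.imwrite('pics/w1.png',c['frame'])
E
```

```text
time: 1.5
eef_pos: [0.6527, 0.2266, 0.1562]
tcp_rot: [0.154, 0.988, -0.002, -0.003]
contact_force: [-0.2, 0.1, -0.6]
opening: 1.0
finger_force: 0.0
[0.57431098 0.25176298 0.29858963] [0.79647359 0.58224875 0.09470776 0.13284072] 65.70646984690485 313.22266055864213 202.0548423516548
[0.65232545 0.22849142 0.15829149] [[316.88413081 194.51183695]]
```

View pics/w1.png

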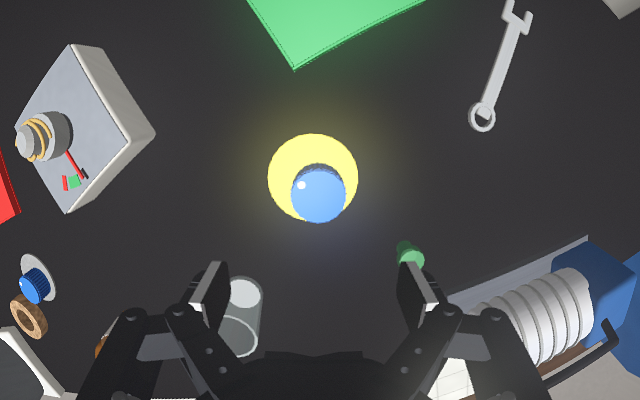

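The wrist view shows the cap's top at (318,195), its dot at (301,185), the beaker at (238,310) and the stopper at (410,252). The tester is at upper left with the gauge at (38,138).

```bash
cat > capm.py <<'E'
import sys; from h import *
def capmeas(c,ztop,uv,rad=45):
    hsv=cv2.cvtColor(c['frame'],cv2.COLOR_BGR2HSV)
    m=cv2.inRange(hsv,(100,90,60),(125,255,255)); k=np.zeros_like(m); cv2.circle(k,tuple(int(a) for a in uv),rad,255,-1); m&=k
    cs,_=cv2.findContours(m,cv2.RETR_EXTERNAL,cv2.CHAIN_APPROX_NONE); q=max(cs,key=cv2.contourArea)
    w=onplane(c,q.reshape(-1,2),ztop)[:,:2]*1000
    ctr,r=cv2.minEnclosingCircle(w.astype(np.float32))
    fill=np.zeros_like(m); cv2.drawContours(fill,[q],-1,255,-1); fill=cv2.erode(fill,np.ones((3,3)))
    dm=(hsv[...,1]<70)&(hsv[...,2]>180)&(fill>0)
    ys,xs=np.nonzero(dm); dw=onplane(c,[xs.mean(),ys.mean()],ztop)[0,:2]*1000
    v=dw-ctr; print('centre',np.round(ctr,1),'r',round(r,1),'dot',np.round(dw,1),'off',round(np.hypot(*v),1),'ang',round(np.degrees(np.arctan2(v[1],v[0])),1),len(xs))
if __name__=='__main__':
    c=load('wrist'); c['fish']=1
    capmeas(c,.037,(318,195))
    t=load('top'); capmeas(t,.037,(232,168),14)
    print('beaker',onplane(t,[271,141],0),'stopper',onplane(t,[210,141],.02))
    print('gauge',proj(c,[.503,.009,.116]))
E
python3 capm.py
```

```text
centre [654.9 229.5] r 26.0 dot [640.  218.5] off 18.5 ang -143.5 60
centre [650.3 226.4] r 29.3 dot [636.4 218.5] off 16.0 ang -150.5 4
beaker [[0.7476203  0.10413799 0.        ]] stopper [[0.75105334 0.29932522 0.02      ]]
gauge [[ 18.51643135 139.52063841]]
```

```bash
python3 go.py 654.5 229.5 6
```

```text
shift [ -2.5   2.  152.3] toolx ang 162.37 q6 -61.5 t 1.55
```

```bash
python3 -m crank '[[[-2.5,2,50],0,0],[[-2.5,2,100],0,0],[[-2.5,2,135],0,0],[[-2.5,2,154],0,0],[[-2.5,2,154],0,0],[[-2.5,2,154],0,120],[[-2.5,2,154],0,200],[[-2.5,2,154],0,200],[[-2.5,2,154],0,200],[[-2.5,2,154],0,200]]' 60; python3 -m crank '[[[0,0,0],0,200],[[0,0,0],0,200],[[0,0,0],0,200]]'; python3 go.py 654.5 229.5 6
```

```text
time: 2.55
eef_pos: [0.6584, 0.2321, 0.0113]
tcp_rot: [0.152, 0.988, 0.001, 0.003]
contact_force: [-0.5, 0.7, 5.5]
opening: 0.567
finger_force: 62.5
time: 2.85
eef_pos: [0.6585, 0.2321, 0.0113]
tcp_rot: [0.152, 0.988, 0.001, 0.003]
contact_force: [-0.9, 0.6, 6.3]
opening: 0.565
finger_force: 62.5
shift [ 3.  -3.7  5.3] toolx ang 162.54 q6 -61.4 t 2.85
```

```bash
python3 -m crank '[[[0,0,-40],0,200],[[0,0,-90],0,200],[[0,0,-140],0,200],[[0,0,-189],0,200],[[0,0,-189],0,200]]'; python3 go.py 565 -9 200
```

```text
time: 3.35
eef_pos: [0.6607, 0.2325, 0.2089]
tcp_rot: [0.152, 0.988, 0.003, 0.009]
contact_force: [1.1, 0.3, 1.3]
opening: 0.571
finger_force: 62.2
shift [  19.  -259.2    6.1] toolx ang 162.54 q6 -61.4 t 3.35
```

```bash
python3 -m crank '[[[19,-50,0],0,200],[[19,-100,0],0,200],[[19,-150,0],0,200],[[19,-200,0],0,200],[[19,-240,0],0,200],[[19,-259,0],0,200],[[19,-259,0],0,200],[[19,-259,0],0,200],[[19,-259,0],0,200]]'
python3 - <<'E'
from h import *
c=cam('wrist'); c['fish']=1; s=get_state(); print(s['eef_pos'],s['tcp_rot'],s['contact_force'],c['origin'])
g=proj(c,[[.503,.009,.116],[.503,.009,.09]]);print(g)
im=c['frame']; u,v=g[0].astype(int); u0=max(0,u-65);v0=max(0,v-65)
cr=cv2.resize(im[v0:v0+150,u0:u0+160],None,fx=4,fy=4,interpolation=cv2.INTER_CUBIC); print(u0,v0)
cv2.imwrite('pics/w2.png',cr); cv2.imwrite('pics/w2full.png',im)
E
```

```text
time: 4.25
eef_pos: [0.5602, -0.009, 0.1965]
tcp_rot: [0.151, 0.988, 0.0, 0.0]
contact_force: [0.9, -0.3, 0.8]
opening: 0.57
finger_force: 62.3
[ 0.56016708 -0.0088464   0.19634126] [1.51113346e-01 9.88516429e-01 1.41702021e-04 8.17823372e-05] [ 0.69833933  0.44356442 -1.58023762] [0.48053356 0.01540202 0.33827935]
[[313.83065126 131.00926756]
 [313.74286505 127.63531516]]
248 66
```

View pics/w2.png

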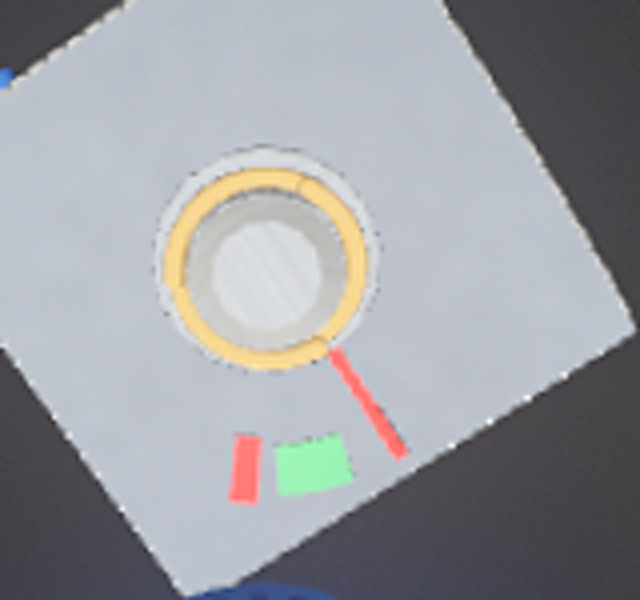

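The close view shows the gauge's top disc at crop (267,275), rib joints at (325,345), (305,183) and (175,283), and the pointer along (330,350)-(403,455). So one rib starts roughly under the pointer.

Run:
```python
from h import *
c=load('wrist'); c['fish']=1
hsv=cv2.cvtColor(c['frame'],cv2.COLOR_BGR2HSV)
full=lambda p:np.array(p)/4+[248-.375,66-.375]
# rib ring centre at z .09+.0177-ish (outer edge)
m=cv2.inRange(hsv,(14,70,150),(30,255,255)); m[:, :270]=0;m[:,370:]=0;m[180:]=0
cs,_=cv2.findContours(m,cv2.RETR_EXTERNAL,cv2.CHAIN_APPROX_NONE);k=max(cs,key=cv2.contourArea).reshape(-1,2)
for z in(.103,.108):
    w=onplane(c,k,z)[:,:2]*1000; ctr,r=cv2.minEnclosingCircle(w.astype(np.float32)); print('ring',z,ctr,r)
print('topdisc',onplane(c,full((267,275)),.116)*1000)
m=cv2.inRange(hsv,(100,0,90),(130,60,255))
ctr=np.array(ctr)
for p in((325,345),(305,183),(175,283)):
    w=onplane(c,full(p),.1085)[0,:2]*1000-ctr; print('joint',np.hypot(*w),np.degrees(np.arctan2(w[1],w[0])))
a,b=[onplane(c,full(p),.061)[0,:2]*1000 for p in((332,352),(404,457))]; print('pointer',np.degrees(np.arctan2(*(b-a)[::-1])),'tip rel ctr',np.degrees(np.arctan2(*(b-ctr)[::-1])))
e,g=[onplane(c,full(p),.06)[0,:2]*1000 for p in((440,0),(637,327))]; print('edge',np.degrees(np.arctan2(*(g-e)[::-1])))
# opposite corners centre from box via all
e2,g2=[onplane(c,full(p),.06)[0,:2]*1000 for p in((185,598),(637,327))]; print('edge2',np.degrees(np.arctan2(*(g2-e2)[::-1])), np.hypot(*(g2-e2)))
```

```text
ring 0.103 (506.02471923828125, 8.522300720214844) 19.681535720825195
ring 0.108 (505.4830322265625, 8.668323516845703) 19.263290405273438
topdisc [[505.45014914   8.64229148 116.        ]]
joint 17.796930476890566 20.33631244329989
joint 17.770177436486005 139.59863673572383
joint 17.238161322021913 -99.82962742133793
pointer 17.43625652086049 tip rel ctr 16.07329395522124
edge 15.999663367963207
edge2 105.0174613923599 125.62052550378749
```

View pics/w2full.png

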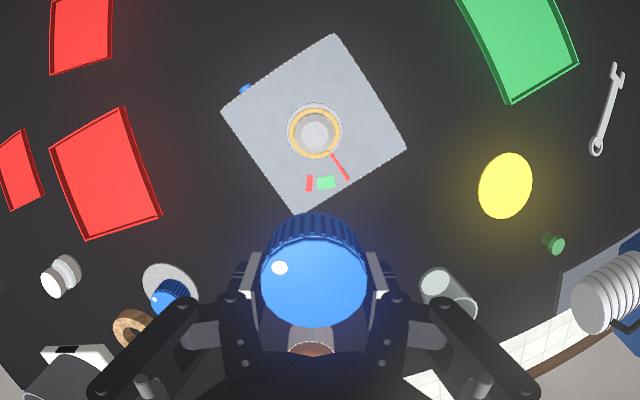

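The held cap is plain to see, with its top at (314,283) and its dot at (280,268), sitting square between the pads. I'll measure its centre and dot angle in the hand.

```bash
cat > held.py <<'E'
from h import *
def held(c,s,u=314,v=283,dz=.0257):
    hsv=cv2.cvtColor(c['frame'],cv2.COLOR_BGR2HSV); z=s['eef_pos'][2]+dz
    m=cv2.inRange(hsv,(98,90,215),(125,255,255)); m[:210]=0; m[:,:235]=0; m[:,390:]=0
    m=cv2.morphologyEx(m,cv2.MORPH_OPEN,np.ones((5,5)))
    k=max(cv2.findContours(m,cv2.RETR_EXTERNAL,cv2.CHAIN_APPROX_NONE)[0],key=cv2.contourArea)
    w=onplane(c,k.reshape(-1,2),z)[:,:2]*1000
    (cx,cy),r=cv2.minEnclosingCircle(w.astype(np.float32))
    fill=np.zeros_like(m); cv2.drawContours(fill,[cv2.convexHull(k)],-1,255,-1)
    ys,xs=np.nonzero((hsv[...,1]<70)&(hsv[...,2]>180)&(cv2.erode(fill,np.ones((5,5)))>0))
    d=onplane(c,[xs.mean(),ys.mean()],z)[0,:2]*1000-[cx,cy]
    rel=R.from_quat(s['tcp_rot']).inv().apply(np.array([cx/1000,cy/1000,z])-s['eef_pos'])*1000
    print('cap ctr',round(cx,1),round(cy,1),'r',round(r,1),'dotoff',round(np.hypot(*d),1),'ang',round(np.degrees(np.arctan2(d[1],d[0])),1),'in tool',np.round(rel,1),'box',cv2.boundingRect(k))
if __name__=='__main__':
    c=load('wrist');c['fish']=1; held(c,get_state())
E
python3 held.py; python3 go.py 505.5 8.7 200
```

```text
cap ctr 558.2 -8.9 r 24.5 dotoff 18.5 ang -143.9 in tool [  1.8  -0.6 -25.7] box (261, 241, 106, 87)
shift [57.4  0.4 -3.7] toolx ang 162.62 q6 -83.9 t 4.3
```

```bash
python3 -m crank '[[[20,0,0],8,200],[[40,0,0],16,200],[[55.6,-0.4,0],24,200],[[55.6,-0.4,0],32,200],[[55.6,-0.4,10],40,200],[[55.6,-0.4,30],46,200],[[55.6,-0.4,50],46,200],[[55.6,-0.4,58],46,200],[[55.6,-0.4,58],46,200],[[55.6,-0.4,58],46,200]]'
python3 - <<'E'
from h import *
from held import held
c=cam('wrist');c['fish']=1; s=get_state(); print(s['eef_pos'],s['tcp_rot'],s['contact_force'],s['qpos'][5]); held(c,s)
E
python3 go.py 505.5 8.7 106
```

```text
time: 5.3
eef_pos: [0.5073, 0.0067, 0.139]
tcp_rot: [0.526, 0.851, 0.0, 0.0]
contact_force: [0.9, 0.4, 0.6]
opening: 0.565
finger_force: 62.3
[0.50763133 0.00654882 0.13944406] [5.25664591e-01 8.50691389e-01 3.63026678e-04 8.75809560e-04] [-0.62725036 -0.05924984  0.21383257] -0.6510387631108214
cap ctr 506.5 9.6 r 24.9 dotoff 18.0 ang 171.5 in tool [  3.2   0.4 -25.7] box (261, 240, 106, 88)
shift [ 2.9 -1.  33.4] toolx ang 116.57 q6 -37.3 t 5.35
```

```bash
python3 -m crank '[[[1,-0.3,8],0,200],[[1,-0.3,16],0,200],[[1,-0.3,16],0,200],[[1,-0.3,16],0,200]]'; python3 go.py 505.5 8.7 106;python3 -m crank '[[[0,0,3],0,200],[[0,0,6],0,200],[[0,0,9],0,200],[[0,0,9],0,200]]'
```

```text
time: 5.75
eef_pos: [0.5057, 0.0071, 0.1219]
tcp_rot: [0.526, 0.85, -0.0, -0.0]
contact_force: [-0.5, -0.2, -1.0]
opening: 0.569
finger_force: 62.3
shift [ 1.5  0.5 15.9] toolx ang 116.53 q6 -37.2 t 5.75
time: 6.15
eef_pos: [0.5057, 0.0072, 0.1127]
tcp_rot: [0.526, 0.851, -0.0, -0.001]
contact_force: [0.3, -0.4, -0.0]
opening: 0.572
finger_force: 62.3
```

```bash
python3 -m crank '[[[0,0.5,2],0,200],[[0,0.5,3],0,200],[[0,0.5,3],0,200]]'; python3 -m crank '[[[0,0,2],0,200],[[0,0,3],0,200],[[0,0,3],0,200]]'
```

```text
time: 6.45
eef_pos: [0.5064, 0.0074, 0.1102]
tcp_rot: [0.526, 0.851, -0.0, -0.0]
contact_force: [0.3, 0.3, -0.6]
opening: 0.567
finger_force: 62.3
time: 6.75
eef_pos: [0.5063, 0.0074, 0.1071]
tcp_rot: [0.526, 0.851, -0.0, -0.0]
contact_force: [-0.6, -0.6, -0.4]
opening: 0.57
finger_force: 62.3
```

```bash
for i in 1 2 ; do python3 -m crank '[[[0,0,1],0,200],[[0,0,1],0,200]]' | egrep 'eef|contact'; done
```

```text
eef_pos: [0.5064, 0.0074, 0.1062]
contact_force: [-0.1, 1.0, -0.9]
eef_pos: [0.5066, 0.0073, 0.1053]
contact_force: [-0.3, 0.1, -0.8]
```

```bash
cat > st.py <<'E'
from h import *
s=get_state(); X=R.from_quat(s['tcp_rot']).as_matrix()[:,0]
print('t',round(s['time'],2),np.round(s['eef_pos']*1000,1),'A',round(np.degrees(np.arctan2(X[1],X[0])),1),'F',np.round(s['contact_force'],1),'T',np.round(s['wrist_torque'],3),'q6',round(s['qpos'][5],2))
E
python3 st.py; python3 -m crank '[[[0,-0.3,0.7],8,200],[[0.1,-0.6,1.4],16,200],[[0.2,-0.9,2.2],24,200],[[0.3,-1.2,2.9],32,200],[[0.3,-1.2,2.9],32,200]]' | grep time; python3 st.py
```

```text
t 7.15 [506.6   7.3 105.3] A 116.5 F [-0.3  0.1 -0.8] T [-0.05   0.008 -0.032] q6 -0.65
time: 7.65
t 7.65 [505.2   7.1 102.4] A 84.5 F [ 0.1  0.7 -0.3] T [ 0.029  0.042 -0.009] q6 -0.09
```

```bash
python3 -m crank '[[[0,-0.3,0.7],8,200],[[0.1,-0.6,1.4],16,200],[[0.1,-0.6,1.4],16,200]]' | grep time; python3 st.py;  python3 -m crank '[[[0,-0.3,0.7],8,200],[[0,-0.3,0.7],8,200]]' | grep time; python3 st.py
```

```text
time: 7.95
t 7.95 [505.4   6.9 102.2] A 68.7 F [-1.2 -0.7  4.6] T [-0.202  0.247  0.047] q6 0.19
time: 8.15
t 8.15 [505.1   6.8 102.2] A 60.7 F [-3.8 -1.9  8.5] T [-0.211  0.574  0.048] q6 0.33
```

The descent stopped with the rim about 5 mm above the shoulder after about 56 degrees, which points to the faulty cap. I'll read the pointer as I tighten.

```bash
cat > ptr.py <<'E'
from h import *
c=cam('wrist');c['fish']=1
hsv=cv2.cvtColor(c['frame'],cv2.COLOR_BGR2HSV)
def polar(m,z):
    ys,xs=np.nonzero(m); w=onplane(c,np.c_[xs,ys],z)[:,:2]*1000-[505.5,8.7]
    r=np.hypot(*w.T); a=np.degrees(np.arctan2(w[:,1],w[:,0])); k=(r>28)&(r<68)&(abs(a-16+25)<60); return r[k],a[k]
r,a=polar((cv2.inRange(hsv,(0,90,90),(8,255,255))|cv2.inRange(hsv,(172,90,90),(180,255,255)))>0,.061)
for lo in range(-60,60,4):
    k=(a>=lo)&(a<lo+4)
    if k.sum(): print('red a',lo,k.sum(),'r',round(r[k].min()),round(r[k].max()))
r,a=polar(cv2.inRange(hsv,(45,70,70),(85,255,255))>0,.061)
if len(a): print('green',a.min(),a.max(),r.min(),r.max())
cv2.imwrite('/tmp/w.png',c['frame'])
E
python3 ptr.py; python3 st.py
```

```text
red a -28 45 r 44 59
red a -24 116 r 44 60
red a -20 39 r 45 60
red a 0 8 r 28 34
red a 4 144 r 28 56
red a 8 88 r 28 56
green -14.099948860946078 4.08719851976487 46.13981510594738 57.878819014536525
t 8.2 [505.1   6.8 102.2] A 60.8 F [-4.2 -1.2  7.6] T [-0.157  0.584  0.104] q6 0.32
```

```bash
python3 -m crank '[[[0,-0.15,0],4,200],[[0,-0.3,0],8,200],[[0,-0.3,0],8,200]]' | grep time; python3 st.py; python3 ptr.py
```

```text
time: 8.5
t 8.5 [504.8   6.9 102.2] A 52.8 F [-3.5 -1.5  8.7] T [-0.189  0.595  0.072] q6 0.46
red a -28 49 r 44 60
red a -24 124 r 44 60
red a -20 39 r 44 59
red a 0 16 r 28 36
red a 4 178 r 28 56
red a 8 49 r 29 56
green -14.169029503188415 3.9097282420154413 46.305067750536004 57.984006011470775
```

```bash
python3 -m crank '[[[0,-0.15,0],4,200],[[0,-0.3,0],8,200],[[0,-0.3,0],8,200]]' | grep time; python3 st.py; python3 ptr.py | grep -v -- '-2'
```

```text
time: 8.85
t 8.85 [504.4   7.1 102.2] A 44.8 F [-3.7 -1.   9.7] T [-0.26   0.652  0.059] q6 0.6
red a -4 4 r 29 31
red a 0 139 r 28 56
red a 4 104 r 28 56
green -14.516138965681561 3.3815054628445282 46.09378993353021 58.09567312146644
```

```bash
cat >> ptr.py <<'E'
r,a=polar((cv2.inRange(hsv,(0,90,90),(8,255,255))|cv2.inRange(hsv,(172,90,90),(180,255,255)))>0,.061)
k=(r>36)&(a>-18); print('PTR',round(16.2-np.median(a[k]),1),'deg', round(np.radians(16.2-np.median(a[k])),3),'MARK',round(np.radians(16.2-np.median(a[(r>46)&(a<-18)])),3))
E
python3 -m crank '[[[0,-0.15,0],4,200],[[0,-0.25,0],6,200],[[0,-0.25,0],6,200]]' | grep time; python3 st.py; python3 ptr.py | grep PTR
```

```text
time: 9.2
t 9.2 [504.1   7.2 102.2] A 38.8 F [-4.6 -1.5  8.7] T [-0.307  0.734  0.104] q6 0.71
PTR 16.5 deg 0.288 MARK 0.671
```

```bash
python3 -m crank '[[[0,-0.1,0],2,200],[[0,-0.2,0],5,200],[[0,-0.2,0],5,200]]' | grep time; python3 st.py; python3 ptr.py | grep PTR; cp /tmp/w.png pics/w3.png
```

```text
time: 9.55
t 9.55 [503.8   7.4 102.1] A 33.8 F [-4.3 -1.2 10.6] T [-0.315  0.813  0.203] q6 0.8
PTR 19.8 deg 0.345 MARK 0.67
```

View pics/w3.png

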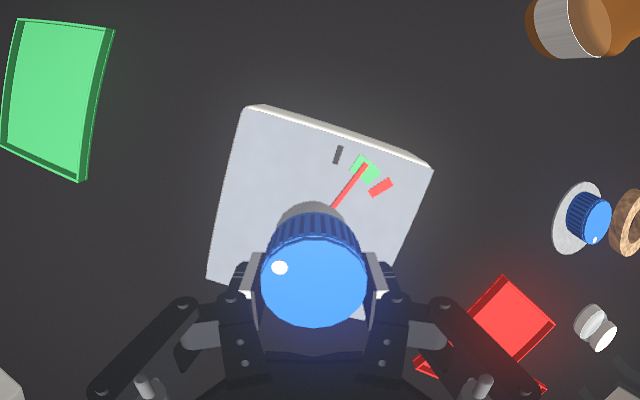

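The pointer (tip near (365,165)) lies in the green band, well short of the red mark at (380,187). The cap sits level, with its dot unmoved relative to the fingers, so it hasn't slipped. One small further nip will confirm the stop.

```bash
python3 -m crank '[[[0,-0.1,0],2,200],[[0,-0.2,0],4,200],[[0,-0.2,0],4,200]]' | grep time; python3 st.py; python3 ptr.py | grep PTR
python3 - <<'E'
from h import *
from held import held
c=load('wrist');c['fish']=1; held(c,get_state())
E
```

```text
time: 9.9
t 9.9 [503.6   7.6 102.2] A 29.9 F [-5.3 -2.3 10. ] T [-0.279  0.924  0.222] q6 0.87
PTR 22.2 deg 0.387 MARK 0.672
cap ctr 507.5 8.8 r 25.0 dotoff 18.2 ang 83.1 in tool [  4.    0.9 -25.7] box (261, 240, 106, 88)
```

No slip: the cap turned about 66 degrees on the gauge, stopped with its rim about 5 mm up, and the pointer reads 0.37-0.39 rad. It is the faulty cap, so it goes in the red tray. Unscrewing now.

```bash
python3 -m crank '[[[0,0.3,-0.5],-8,200],[[0.1,0.6,-1],-16,200],[[0.2,0.9,-1.4],-24,200],[[0.3,1.2,-1.7],-32,200],[[0.5,1.4,-1.9],-40,200],[[0.7,1.6,-2],-48,200],[[0.9,1.8,-2],-54,200],[[0.9,1.8,-2],-54,200]]' | grep time; python3 st.py; python3 ptr.py | grep PTR
```

```text
time: 10.75
t 10.75 [505.2   7.1 102.3] A 83.7 F [ 0.1 -0.3  1. ] T [-0.03   0.057 -0.023] q6 -0.08
PTR 2.6 deg 0.045 MARK 0.669
```

Released freely and the pointer is back near zero. Now the remaining turn to the entry angle, then the lift.

```bash
python3 -m crank '[[[0,0.3,-0.8],-8,200],[[0.1,0.6,-1.6],-16,200],[[0.2,0.9,-2.4],-24,200],[[0.3,1.2,-3.1],-32,200],[[0.3,1.2,-3.1],-32,200]]' | grep time; python3 st.py; python3 -m crank '[[[0,0,-1],0,200],[[0,0,-3],0,200],[[0,0,-3],0,200]]'|grep time; python3 st.py
```

```text
time: 11.3
t 11.3 [506.4   7.3 105.3] A 115.5 F [ 0.2 -0.1  0.5] T [ 0.025 -0.001  0.002] q6 -0.63
time: 11.6
t 11.6 [506.6   7.2 108.7] A 115.5 F [ 0.   0.1 -0. ] T [ 0.038 -0.03   0.008] q6 -0.63
```

```bash
python3 -m crank '[[[0,0,-20],0,200],[[0,0,-50],0,200],[[0,0,-80],0,200],[[0,0,-80],0,200]]'|grep time; python3 st.py; python3 go.py 473 -278 100
```

```text
time: 12.0
t 12.0 [509.4   6.7 193.6] A 115.5 F [ 0.9  0.1 -0.2] T [ 0.026 -0.006 -0.017] q6 -0.63
shift [-240.8 -156.2   93.8] toolx ang 115.49 q6 -36.2 t 12.0
```

```bash
python3 -m crank '[[[-40,-26,0],0,200],[[-80,-52,0],0,200],[[-120,-78,0],0,200],[[-160,-104,20],0,200],[[-200,-130,50],0,200],[[-230,-150,80],0,200],[[-240,-155,100],0,200],[[-240,-155,100],0,200],[[-240,-155,100],0,200]]'|grep time; python3 st.py
python3 - <<'E'
from h import *
c=cam('top'); s=get_state(); c['fish']=0
hsv=cv2.cvtColor(c['frame'],cv2.COLOR_BGR2HSV)
w=cam('wrist'); cv2.imwrite('pics/w4.png',w['frame'])
E
python3 go.py 473 -278 12
```

```text
time: 12.9
t 12.9 [ 469.3 -275.6   87.3] A 115.5 F [ 0.3 -0.1 -0.4] T [ 0.003 -0.025 -0.008] q6 -1.16
shift [-3.   1.  77.3] toolx ang 115.58 q6 -66.6 t 13.0
```

View pics/w4.png

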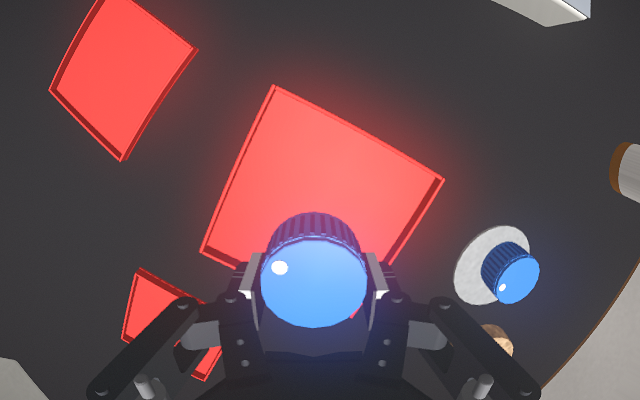

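The cap hangs over the large red tray, whose visible corners are (273,87), (443,180) and (203,248). The other cap still stands on the grey mat. I'll check the tray's centre from its diagonal.

```bash
python3 - <<'E'
from h import *
c=load('wrist');c['fish']=1
p=onplane(c,[[443,180],[203,248]],.016)[:,:2]*1000; print(p,p.mean(0),np.linalg.norm(p[0]-p[1]))
E
python3 -m crank '[[[0,0,30],0,200],[[0,0,60],0,200],[[0,0,70],0,200],[[0,0,74],0,200],[[0,0,74],0,200]]'|grep time; python3 st.py
```

```text
[[ 548.30050548 -208.56404172]
 [ 402.94270355 -341.60011465]] [ 475.62160451 -275.08207818] 197.04691645099743
time: 13.5
t 13.5 [ 470.8 -276.1   15.4] A 115.6 F [ 0.4  0.6 -0.6] T [-0.016 -0.03   0.036] q6 -1.16
```

Centre (475,-275) agrees. Lower until it touches, then release.

```bash
python3 -m crank '[[[0,0,2],0,200],[[0,0,4.5],0,200],[[0,0,4.5],0,200]]'|grep time; python3 st.py; python3 -m crank '[[[0,0,0],0,150],[[0,0,0],0,120],[[0,0,0],0,80],[[0,0,0],0,40],[[0,0,0],0,0],[[0,0,0],0,0],[[0,0,0],0,0],[[0,0,0],0,0]]'; python3 -m crank '[[[0,0,-20],0,0],[[0,0,-60],0,0],[[0,0,-110],0,0],[[0,0,-150],0,0],[[0,0,-150],0,0],[[0,0,-150],0,0]]'
python3 - <<'E'
from h import *
c=cam('wrist'); cv2.imwrite('pics/w5.png',c['frame']); c['fish']=1
print(proj(c,[.4735,-.2755,.036]))
E
```

```text
time: 13.8
t 13.8 [ 470.3 -276.4   10.5] A 115.5 F [ 0.3  0.6 -1.2] T [ 0.013 -0.023 -0.034] q6 -1.16
time: 14.6
eef_pos: [0.47, -0.2761, 0.0099]
tcp_rot: [0.533, 0.846, 0.0, -0.0]
contact_force: [0.0, -0.6, 0.3]
opening: 1.0
finger_force: 0.0
time: 15.2
eef_pos: [0.4706, -0.2766, 0.1613]
tcp_rot: [0.533, 0.846, -0.0, 0.002]
contact_force: [-0.3, 0.4, -1.0]
opening: 1.001
finger_force: 0.0
[[315.68304456 192.30823383]]
```

View pics/w5.png

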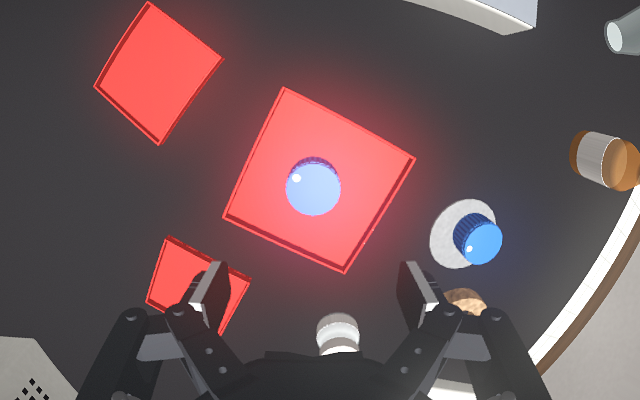

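The cap stands upright near the centre of the large red tray, at (313,185). The other cap is untouched on the grey mat, and the gripper is clear of everything.

```bash
python3 -c "
from plant import ctrl; print(ctrl.sign_off())"
```

```text
the job is handed in; nothing more can be done
None
```

The cap from the yellow mat stopped about 5 mm short of the shoulder with the pointer in the green band (about 0.38 rad), so I unscrewed it, stood it upright in the large red tray and handed the job in; the hand-in gave no verdict.

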